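Purge the pump through a drain valve of unknown thread

TASK

Purge the bench pump: first stand the empty white beaker upright on the bench under the pump's drain spout, centred below it, then open the drain valve above the spout by turning its tall round knob to the open stop, and only then press the flat round purge key fully in and let it go. Nobody knows whether this valve has a right- or a left-hand thread: try it, and turn it the way that gives. Leave the beaker under the spout, the valve open, and the jar, amber bottle and vial rack where they are.

Things in the scene. Friction and masses are not known exactly. Their poses are not given: they have to be found in the camera images.
- pump: white bench pump, fixed, 250 deep (x) x 260 wide (y) x 223 high. Origin on the bench, 120 mm behind its upright front face (towards own -x, 125 high). Above that a grey panel slopes up and back at 35 degrees from level: its outward normal leans 35 degrees from vertical to own -x. Knob (own y +50) and purge key (own y -60) stand square to it, 75 mm up the slope
- spout_tip (a point): centre of the open lower end of the drain spout, 85 mm above the bench. The spout is a level steel tube 10 mm thick, its top 103 mm high, sticking 60 mm out of the upright front face at the pump's own y +50 and bent down at its end. The room under it is open to the front and sides
- valve_grip (a point): grip point of the drain valve's tall round aluminium knob, on its axis (z of this point, outward). A plain cylinder 36 mm across, 42 high, ending 16 mm beyond this point; its foot is 26 mm below it, on a disc 44 across whose top is 10 mm above the panel. x of this point runs along the black pointer line on its end, which points straight up the slope, within 0.1 rad, when shut
- valve (a joint): turn of the knob, rad, + is anticlockwise seen from outside; starts shut at -0.1 to 0.1. Thread of either hand, nothing shows which: the wrong way it goes dead 0.2 rad from 0; the right way (+ or -) it turns with light even drag (0.06 N m) to its open stop 1.35 rad from 0. Stays where left; the grip slips on the round knob before it can be forced. Open: over 1.05 rad from 0
- purge_key_top (a point): centre of the top face of the round grey purge key, 28 mm across, in a black housing on the panel; z of this point points outward, and the key is pressed inward along it
- purge_key (a joint): travel of the purge key, 0 out to 0.006 m fully in; springs back, about 5 N to press fully in. Counts as pressed beyond 0.004
- beaker: open white plastic beaker, plain and round, 54 mm across the mouth, 52 at the foot, 70 high, wall 3 mm, about 70 g. Origin: centre of its underside; z up. It stands on the bench 100 mm or more in front of the pump, in one of two places; the jar has the other
- jar: closed white jar with a blue cap, 64 mm across, 85 high, bystander; stands beside the beaker, 110 mm or more from it between centres. Origin: centre of its underside
- amber_bottle: amber bottle with a blue cap, 90 mm across, 180 high, bystander, near the pump's left side. Origin: centre of its underside
- vial_rack: grey vial rack 100 x 70 x 45 high with twelve vials, bystander, in front of the pump to its far side. Origin: centre of its underside
There are look-alikes about, which are no part of the job. What is shaped like the beaker but brown, green or turquoise is not meant.

How it is judged:
On the way, in this order (a step that is already met when the one before it is completed fails the run):
1. the beaker stands upright on the bench under the spout (horizontal distance between beaker and spout_tip below 0.015 m and height (world z) of beaker below 0.004 m and angle between beaker's own z axis and vertical below 0.1 rad and contact force between the fingers and beaker below 0.1 N), for 0.2 s.
2. the drain valve is open ((value of joint valve above 1.05 rad or value of joint valve below -1.05 rad)), for 0.2 s.
3. the purge key is pressed in (value of joint purge_key above 0.004 m), for 0.1 s.
At the end, for the whole second after the job is handed in: The beaker stands still and upright on the bench (tilt under 0.1 rad), its centre within 15 mm of the point below the spout's end; the valve is turned more than 1.05 rad from 0 in the direction that gives; the purge key has been pressed beyond 4 mm (held 0.1 s) after that and is out again (horizontal distance between beaker and spout_tip below 0.015 m and height (world z) of beaker below 0.004 m and angle between beaker's own z axis and vertical below 0.1 rad and linear speed of beaker below 0.02 m/s and (value of joint valve above 1.05 rad or value of joint valve below -1.05 rad) and value of joint purge_key below 0.002 m); the robot touches nothing.
It fails at once if the purge key is pressed while the valve is still shut (value of joint purge_key above 0.003 m and value of joint valve between -1 and 1 rad).
It fails at once if the jar, amber bottle or vial rack is moved more than 30 mm (distance of any of jar, amber_bottle, vial_rack from where it was at the start of the episode above 0.03 m).
It also fails if it takes over 61 s, if anything falls off the work surface, if the arm or the gripper's body presses on something with over 40 N, if the wrist force passes 120 N, or if a joint passes its speed limit or range.

ROBOT

A 6-joint arm with a two-finger parallel gripper is mounted at the origin on the work surface. World frame = base frame: x ahead of the robot, y to its left, z up, the work surface at z = 0. Lengths are in m, angles in rad, forces in N, time in s.
With the tool pointing down it reaches from about 0.25 to 0.725 m from the base axis. Payload 4 kg.
Tool frame: the origin (TCP) lies between the finger pads; the fingertips stand 11 mm ahead of it and the grasp point (between the pads) lies 8 mm behind it (bot.tip_extent is the distance from the TCP to the fingertips, in m); z points along the fingers, y is the line along which they close (so a half turn about z gives the same grasp; the last joint's range is limited). The gripper opens to 85 mm and grips with 20 to 120 N. Pads are 22 mm wide; open, the fingers measure 114 mm over their backs; the gripper's body (76 mm by 85 mm) begins 54 mm behind the grasp point. The pads swing forward as they close: fully open they stand 13 mm farther back than shut.
Start: joints at [1.216, 0.241, 0.005, 1.335, 0, 1.571], TCP at [0.174, 0.469, 0.242] pointing down, gripper open.
Joint ranges: [-2.72, 2.72], [-1.05, 1.87], [-1.09, 1.28], [-1.99, 2.15], [-1.42, 1.44], [-3.14, 3.14]. Speed limits (rad/s): [2.79, 2.79, 3.14, 3.14, 3.14, 3.14].

INTERFACE

Orientations are given as a unit quaternion [x, y, z, w].
In Python, from workcell import bot gives the robot as it stands. The module is installed in compiled form; this text tells all that it offers.
- The arm moves only by the tool drive_tool, never from a script. Its argument "rows" is a list of rows, each an object of numbers: "dx", "dy", "dz": the shift along the tool's x, y, z in units of 50 mm (1.0 is 50 mm); "wx", "wy", "wz": the turn, a rotation vector about the tool's x, y, z in units of 5 degrees (1.0 is 5 degrees); "hand": the finger opening in mm, from 0 to 85.4. A call has 1 to 20 rows; each row is the pose to reach, as a shift and turn from the pose commanded when the call began, along the tool's axes at that moment; what a row does not reach only later rows make up. A row lasts 1/10 s, in which the tool goes at most 50 mm and 8.59 degrees, less where a joint would pass 70% of its speed; a pose out of reach is approached as far as the arm can. A call with a gripper value outside its range is refused whole. The fingers move at their own pace and stop on an object; the grip force is fixed at half the most. Time passes only in rows, so rows that repeat a pose let the fingers close. It gives the time, the measured TCP pose, the force, the opening and the grip force at its end, in the units of the state.
- bot.get_obs(): the state, without advancing time (a new reading comes with each control period).
- bot.camera(name): name is "scene" or "top"; returns the picture (384x512x3 uint8, red, green, blue); there is no depth.
- bot.get_calibration(name): a dict with "vfov" (degrees; the focal length in pixels is half the picture's height over the tangent of half this angle, whatever the lens; pixels are square), "cx", "cy" (the principal point, pixels), "origin" and "rotation" of the camera in the world. Camera axes: x right, y up, looking along -z (the intrinsics and any distortion apply to the point x, -y, -z); pixel columns grow to the right and rows downward; lengths in m; the calibration is good to about 2 mm. A picture is of the moment at which its call begins. get_calibration takes no time and is no camera call.
- bot.job_done(): hands the job in; it is judged then, once.
Trained networks look in the newest picture that a camera, given by its name, has taken for a name from the list of things; names that differ only in an ending like _2 or _b are one class to them, and where a whole thing is asked for, a point or a joint stands for the part that bears it (a point fixed in the world has none). Each returns a list of dicts, best first, with "score" (0 to 1); they miss things now and then, are a little off and sometimes report something else, mostly with a low value. They report only what shows in the picture. A call takes as long as a camera call. They do not tell look-alikes from the thing itself.
- bot.look_for(camera, thing): "extent" ([centre column, centre row, width, height] in pixels, round what is visible of it).
- bot.outline_of(camera, thing): "region" (384x512 bool, what is visible of it) and "extent" ([centre column, centre row, width, height] in pixels, round what is visible of it).
The state is a dict: "clock": time; "joint_pos": joint angles; "joint_vel": joint speeds; "tau": joint torques, N m; "eef_pos": TCP position; "tool_rot": TCP orientation; "ft_force": force on the tool from outside, world axes, zero at the start; "ft_torque": the same for the moment, N m; "grip_width": finger opening in m; "grasp_force": force on a finger pad.
Only numpy, scipy, OpenCV 4.12 (cv2) and the standard library are available. Lean on these libraries where they do the work, as an engineer would, in place of code of your own. Each camera call takes 0.05 s, during which the arm holds its last target. There are 200 camera calls.

## Working session

There is one attempt and no reset: what is moved stays moved. The work goes in short steps, Python scripts to look and compute and a tool call to move; the robot and the scene stay as the last step left them, time stands still between calls to the robot, and variables do not carry over. Pictures are saved under pics/ and viewed, at most 10 in all, crops included, and the job is handed in when it is done.

Besides the shell and the picture viewer there is one more tool, called after "Emit:" in YAML: its name, and indented under it one key for each argument. drive_tool: Moves the arm, as the interface text tells. Its arguments: {"type":"object","properties":{"rows":{"type":"array","items":{"type":"object","properties":{"dx":{"type":"number"},"dy":{"type":"number"},"dz":{"type":"number"},"wx":{"type":"number"},"wy":{"type":"number"},"wz":{"type":"number"},"hand":{"type":"number"}}}}},"required":["rows"]}

```bash
mkdir -p pics; python3 - <<'E'
from workcell import bot
import cv2,numpy as np
np.set_printoptions(precision=4,suppress=True)
for c in("scene","top"):
    im=bot.camera(c); cv2.imwrite(f"pics/{c}0.png",im[:,:,::-1]); print(c,bot.get_calibration(c))
    for t in("pump","valve_grip","purge_key_top","beaker","jar","amber_bottle","vial_rack"):
        print(t,[(round(d["score"],2),np.round(d["extent"],1)) for d in bot.look_for(c,t)][:4])
print(bot.get_obs(),bot.tip_extent)
E
```

```text
scene {'vfov': 54.318663702546786, 'cx': 251.96913386113434, 'cy': 191.78560880984134, 'origin': array([ 1.0084, -0.626 ,  0.8943]), 'rotation': array([0.3596, 0.1366, 0.3287, 0.8625])}
pump [(0.9, array([340.6, 175.4, 127.8, 129.8])), (0.73, array([311.5, 159.6,  21.6,  13.3]))]
valve_grip [(0.46, array([311.2, 161.1,  12.9,  14.7]))]
purge_key_top [(0.42, array([344.1, 180.6,  11.6,  12.1]))]
beaker [(0.98, array([150.6, 219.9,  21.6,  28.8])), (0.85, array([173.6, 252.3,  22.1,  31.3])), (0.77, array([142.2, 274.7,  25.2,  33.4])), (0.58, array([185.8, 215.9,  24.7,  26.9]))]
jar [(0.71, array([207.6, 286.1,  25.4,  36.6])), (0.37, array([341. , 175.7, 129. , 124.6]))]
amber_bottle [(0.64, array([282.3, 132.8,  27.6,  52.3]))]
vial_rack [(0.65, array([277.2, 279.8,  45.4,  45.3]))]
top {'vfov': 52.78353372342465, 'cx': 258.7354470321995, 'cy': 189.68101648405, 'origin': array([ 0.3041, -0.0597,  1.1462]), 'rotation': array([-0.0689,  0.051 ,  0.7087, -0.7003])}
pump [(0.82, array([175.4, 134.5, 130. , 116.8]))]
valve_grip [(0.69, array([195.8, 151.6,  22.5,  16.7]))]
purge_key_top
[... 193 characters left out ...]
56, array([316.9, 235.5,  19.3,  15. ]))]
jar [(0.77, array([354.3, 159.4,  26. ,  30.1]))]
amber_bottle [(0.64, array([145.4, 244.4,  40. ,  32.7]))]
vial_rack [(0.9, array([302.4, 128.2,  28.8,  36. ]))]
{'clock': 0.8, 'joint_pos': array([1.216 , 0.2406, 0.005 , 1.3352, 0.    , 1.5708]), 'joint_vel': array([-0.0018,  0.0002, -0.0004,  0.0001, -0.0004,  0.0001]), 'tau': array([ -0.0003, -37.2151,  25.2679,   0.0009,  -0.0001,  -0.    ]), 'eef_pos': array([0.1737, 0.4689, 0.2423]), 'tool_rot': array([ 0.1765,  0.9843,  0.    , -0.    ]), 'ft_force': array([-0.7852,  0.0714, -0.4934]), 'ft_torque': array([ 0.0545,  0.0329, -0.0279]), 'grasp_force': 0.0, 'grip_width': 0.0850898520565662} 0.011
```

View pics/scene0.png

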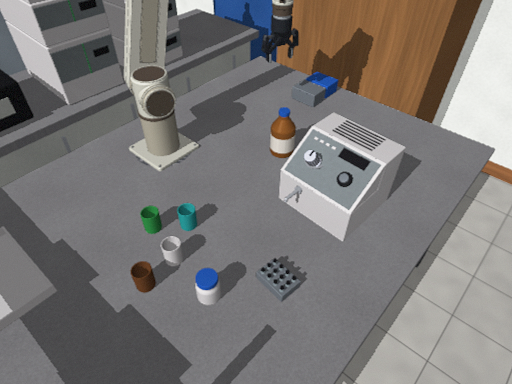

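View pics/top0.png

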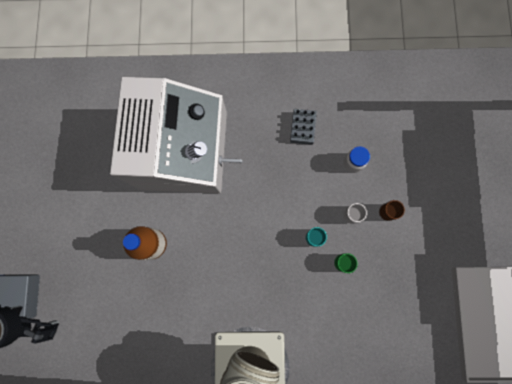

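```bash
cat > h.py <<'E'
import numpy as np,cv2
from scipy.spatial.transform import Rotation as R
from scipy.optimize import least_squares
from workcell import bot
np.set_printoptions(precision=4,suppress=True)
C={c:bot.get_calibration(c) for c in("scene","top")}
def proj(c,P):
    k=C[c]; f=192/np.tan(np.radians(k["vfov"]/2))
    q=R.from_quat(k["rotation"]).inv().apply(np.atleast_2d(P)-k["origin"])
    return np.c_[k["cx"]+f*q[:,0]/-q[:,2], k["cy"]-f*q[:,1]/-q[:,2]]
def tri(uv):  # dict cam->pixel
    g=lambda P:np.concatenate([proj(c,P)[0]-uv[c] for c in uv])
    s=least_squares(g,[.3,0,.05]); return s.x,s.fun
def onz(c,uv,z):
    s=least_squares(lambda p:proj(c,[p[0],p[1],z])[0]-uv,[.3,0]); return s.x
E
python3 - <<'E'
from h import *
a=cv2.imread("pics/scene0.png")[100:250,265:415]; b=cv2.imread("pics/top0.png")[65:215,105:255]
o=np.hstack([cv2.resize(x,(400,400),interpolation=cv2.INTER_CUBIC) for x in(a,b)])
o=cv2.resize(o,(800,400)); cv2.imwrite("pics/z.png",o)
a=cv2.imread("pics/scene0.png")[225:325,130:230]; b=cv2.imread("pics/top0.png")[140:240,320:420]
cv2.imwrite("pics/z2.png",np.hstack([cv2.resize(x,(400,400),interpolation=cv2.INTER_CUBIC) for x in(a,b)]))
print("beaker",tri({"scene":(173.6,252.3),"top":(357.1,213.3)}))
print("jar",tri({"scene":(207.6,286.1),"top":(356,158.5)}))
print("knob",tri({"scene":(311.2,161.1),"top":(195.8,151.6)}))
print("key",tri({"scene":(344.1,180.6),"top":(198.4,110)}))
print("rack",tri({"scene":(277.2,279.8),"top":(302.4,128.2)}))
print("amber",tri({"scene":(282.3,132.8),"top":(145.4,244.4)}))
E
```

```text
beaker (array([ 0.4254, -0.3089,  0.0359]), array([-1.9806,  0.1151, -1.6565, -1.1628]))
jar (array([ 0.5815, -0.3176,  0.042 ]), array([ 0.1195, -0.0123,  0.1083,  0.0818]))
knob (array([0.573 , 0.1267, 0.1781]), array([-0.1333,  0.0383, -0.0858, -0.0856]))
key (array([0.6887, 0.123 , 0.1733]), array([-0.3017,  0.0992, -0.2046, -0.2167]))
rack (array([ 0.69  , -0.1663,  0.0062]), array([-0.442 ,  0.0867, -0.3819, -0.3332]))
amber (array([0.341 , 0.2814, 0.0839]), array([-1.6517,  0.4131, -0.9282, -0.8778]))
```

View pics/z.png

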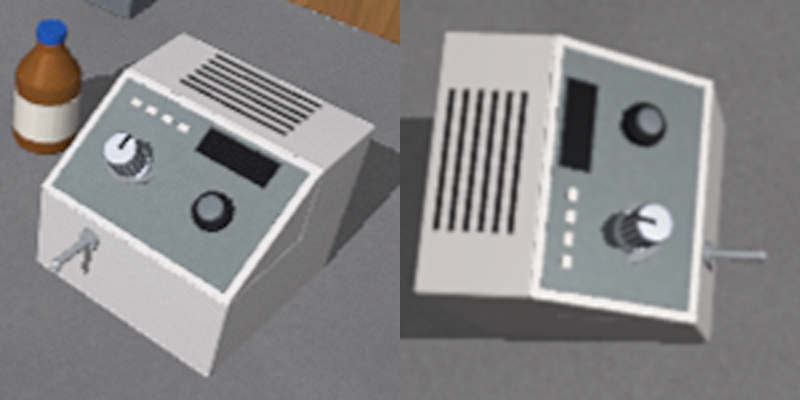

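View pics/z2.png

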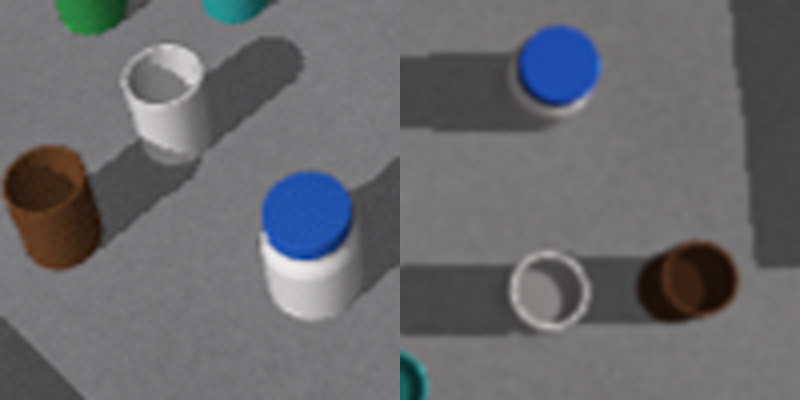

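```bash
cat > fit.py <<'E'
from h import *
s=400/150
S=lambda U,V:((U+.5)/s-.5+265,(V+.5)/s-.5+100)
T=lambda U,V:((U-400+.5)/s-.5+105,(V+.5)/s-.5+65)
c,n=np.cos(np.radians(35)),np.sin(np.radians(35))
zt=.223; xt=-.12+.098/np.tan(np.radians(35))
L=dict(fbl=(-.12,.13,0),fbr=(-.12,-.13,0),ftl=(-.12,.13,.125),ftr=(-.12,-.13,.125),ptl=(xt,.13,zt),ptr=(xt,-.13,zt),btl=(.13,.13,zt),btr=(.13,-.13,zt),knob=(-.12+.075*c-.052*n,.05,.125+.075*n+.052*c))
O=[("scene",k,S(*p)) for k,p in dict(fbl=(38,262),fbr=(208,376),ftl=(43,185),ftr=(226,297),ptl=(128,70),ptr=(318,175),btl=(182,33),btr=(373,126),knob=(123,146)).items()]
O+=[("top",k,T(*p)) for k,p in dict(ftl=(693,325),ftr=(713,82),ptl=(533,296),ptr=(560,37),btl=(415,292),btr=(445,32),fbl=(708,341),knob=(652,220)).items()]
def W(p,P): return R.from_euler("z",p[2]).apply(np.atleast_2d(P))+[p[0],p[1],0]
f=lambda p:np.concatenate([proj(cm,W(p,L[k]))[0]-uv for cm,k,uv in O])
r=least_squares(f,[.63,.2,1.5],loss="soft_l1"); p=r.x
if __name__=="__main__":
    print(p)
    for (cm,k,_),e in zip(O,f(p).reshape(-1,2)): print(cm,k,e)
    for x in(-.175,-.18,-.185):
        P=W(p,(x,.05,.098)); print(x,P,proj("scene",P),proj("top",P),proj("scene",P-[0,0,.013]))
    print("seen",S(52,270),T(765,255))
    for h in(.01,.015,.02,.025):
        P=W(p,(-.12+.075*c-h*n,-.06,.125+.075*n+h*c)); print("key",h,P,proj("scene",P),proj("top",P))
    print("seenkey",S(210,208),T(650,121))
    print("tri key",tri({"scene":S(210,208),"top":T(650,121)}))
    s2=4;A=lambda U,V:((U+.5)/4-.5+130,(V+.5)/4-.5+225);B=lambda U,V:((U-400+.5)/4-.5+320,(V+.5)/4-.5+140)
    print("beaker top",tri({"scene":A(163,73),"top":B(549,290)}))
    print("beaker onz",onz("scene",A(163,73),.07),onz("top",B(549,290),.07))
    print("jar top",tri({"scene":A(307,213),"top":B(558,64)}))
E
python3 fit.py
```

```text
[0.6287 0.1944 1.5054]
scene fbl [-1.5226 -0.1264]
scene fbr [-1.2469  1.5053]
scene ftl [-1.4424  0.6137]
scene ftr [-0.3245  3.1957]
scene ptl [-1.2146 -0.8806]
scene ptr [ 1.3179 -1.3965]
scene btl [-0.0452 -0.6925]
scene btr [ 0.9782 -0.3283]
scene knob [-1.9295  0.901 ]
top ftl [ 0.3817 -0.6144]
top ftr [-0.211  -0.6274]
top ptl [-1.8048  0.2908]
top ptr [-1.6646 -1.6945]
top btl [-1.6896 -0.4022]
top btr [-0.791  -1.5316]
top fbl [0.4789 0.7893]
top knob [0.9159 0.7386]
-0.175 [[0.5674 0.0231 0.098 ]] [[286.2606 197.7826]] [[238.0136 160.4766]] [[285.9779 200.8124]]
-0.18 [[0.5671 0.0181 0.098 ]] [[285.137  198.6277]] [[239.7995 160.5621]] [[284.8629 201.6573]]
-0.185 [[0.5668 0.0131 0.098 ]] [[284.0083 199.4765]] [[241.586  160.6476]] [[283.7428 202.506 ]]
seen (284.1875, 200.9375) (241.5625, 160.3125)
key 0.01 [[0.6844 0.1264 0.1762]] [[343.3014 178.6493]] [[196.7131 110.935 ]]
key 0.015 [[0.6842 0.1235 0.1803]] [[342.9504 178.065 ]] [[197.5063 110.4085]]
key 0.02 [[0.684  0.1206 0.1844]] [[342.5964 177.4759]] [[198.3059 109.8777]]
key 0.025 [[0.6838 0.1178 0.1885]] [[342.2395 176.8819]] [[199.112  109.3426]]
seenkey (343.4375, 177.6875) (198.4375, 110.0625)
tri key (array([0.685 , 0.1214, 0.1831]), array([-0.4782,  0.1573, -0.3229, -0.342 ]))
beaker top (array([ 0.4218, -0.3043,  0.0718]), array([-0.2401,  0.0136, -0.1985, -0.139 ]))
beaker onz [ 0.421  -0.3031] [ 0.4216 -0.3052]
jar top (array([ 0.5807, -0.3175,  0.0796]), array([-0.0913,  0.0093, -0.0822, -0.062 ]))
```

```bash
cat > o.py <<'E'
from fit import *
s=5.33
def ov(cm,x0,y0,im):
    a=cv2.resize(im[y0:y0+112,x0:x0+75],None,fx=s,fy=s,interpolation=cv2.INTER_CUBIC) if 0 else cv2.resize(im[y0:y0+110,x0:x0+145],None,fx=2.75,fy=2.75,interpolation=cv2.INTER_CUBIC)
    q=lambda P:tuple(int(v) for v in ((proj(cm,W(p,P))[0]+.5-[x0,y0])*2.75).round())
    for i,j in("fbl fbr","ftl ftr","ptl ptr","btl btr","fbl ftl","fbr ftr","ftl ptl","ftr ptr","ptl btl","ptr btr") and [w.split() for w in("fbl fbr","ftl ftr","ptl ptr","btl btr","fbl ftl","fbr ftr","ftl ptl","ftr ptr","ptl btl","ptr btr")]:
        cv2.line(a,q(L[i]),q(L[j]),(0,0,255),1)
    for r_,h in((.018,.052),(.022,.01)):
        t=np.linspace(0,6.28,24)
        for y,rr in((.05,r_),)+(((-.06,.014),) if h>.02 else ()):
            hh=h if y>0 else .018
            pts=[q((-.12+(.075+rr*np.cos(k))*c-hh*n,y+rr*np.sin(k),.125+(.075+rr*np.cos(k))*n+hh*c)) for k in t]
            cv2.polylines(a,[np.array(pts)],True,(0,255,0),1)
    cv2.line(a,q((-.12,.05,.098)),q((-.18,.05,.098)),(255,0,255),1);cv2.line(a,q((-.18,.05,.085)),q((-.18,.05,.098)),(255,0,255),1)
    return a
o=np.hstack([ov("scene",270,110,cv2.imread("pics/scene0.png")),ov("top",105,75,cv2.imread("pics/top0.png"))])
print(o.shape);cv2.imwrite("pics/ov.png",o)
def g(v):
    e=[]
    for cm,k,uv in O:
        K=C[cm];ff=192/np.tan(np.radians(K["vfov"]/2));c0=np.array([K["cx"],K["cy"]])
        d=(proj(cm,W(v[:3],L[k]))[0]-c0)/ff; e.append(d*(1+v[3+(cm=="top")]*(d@d))*ff+c0-uv)
    return np.concatenate(e)
r=least_squares(g,[*p,0,0],loss="soft_l1");print(r.x,r.cost);print(r.fun.reshape(-1,2) if 0 else np.abs(g(r.x)).reshape(-1,2).T)
print("knob end tri",tri({"scene":S(123,146),"top":T(652,220)})[0],W(p,L["knob"]))
E
python3 o.py
```

```text
(302, 798, 3)
[ 0.6302  0.1969  1.5073 -0.0821 -0.1017] 9.613405765171661
[[0.7238 0.8317 0.5931 0.1537 0.708  0.7926 0.0223 0.5383 1.1417 0.3645
  0.8923 1.8348 1.2345 0.1907 1.2596 0.2045 0.2101]
 [0.2373 0.9626 0.5228 2.8325 0.6922 1.3327 0.2147 0.1076 0.8571 1.2185
  0.5082 0.1558 0.4981 0.6191 0.5745 0.2384 0.2722]]
knob end tri [0.5754 0.1124 0.2128] [[0.5731 0.1095 0.2106]]
```

View pics/ov.png

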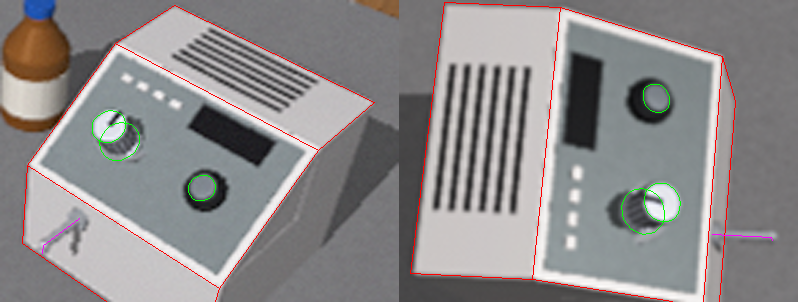

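```bash
cat > m.py <<'E'
from h import *
PS=1.507
def ori(tilt,psi=np.pi/2,roll=0):  # tool leans toward horizontal direction psi; roll about tool z
    h=np.array([np.cos(psi),np.sin(psi),0]);t=np.radians(tilt)
    z=h*np.sin(t)-[0,0,np.cos(t)];x=h*np.cos(t)+[0,0,np.sin(t)];y=np.cross(z,x)
    return R.from_matrix(np.c_[x,y,z])*R.from_euler("z",np.radians(roll))
def rel(P,Rt,o=None):
    o=o or bot.get_obs();R0=R.from_quat(o["tool_rot"])
    d=R0.inv().apply(np.array(P)-o["eef_pos"])/.05;w=np.degrees((R0.inv()*Rt).as_rotvec())/5
    print("d",d.round(3),"w",w.round(3),"rows>=",np.ceil(max(np.linalg.norm(d),np.linalg.norm(w)*5/8.59)))
E
python3 - <<'E'
from m import *
Rt=ori(25); z=Rt.as_matrix()[:,2]; G=np.array([.421,-.300,.0457])
rel([.30,.2,.30],Rt); rel(G-.13*z+[0,0,.06],Rt); rel(G-.12*z,Rt); rel(G,Rt)
E
```

```text
d [-4.237 -4.165 -1.154] w [-3.037  4.364 13.701] rows>= 9.0
d [-10.362 -13.732   0.375] w [-3.037  4.364 13.701] rows>= 18.0
d [-10.332 -13.653   1.756] w [-3.037  4.364 13.701] rows>= 18.0
d [ -9.98  -12.702   3.931] w [-3.037  4.364 13.701] rows>= 17.0
```

Emit:
drive_tool:
  rows:
    - {"dx":-0.5,"dy":-0.5,"dz":-1.1,"wx":-0.4,"wy":0.6,"wz":1.9,"hand":85}
    - {"dx":-4.2,"dy":-4.2,"dz":-1.1,"wx":-3.04,"wy":4.36,"wz":13.7,"hand":85}
    - {"dx":-4.2,"dy":-4.2,"dz":-1.1,"wx":-3.04,"wy":4.36,"wz":13.7,"hand":85}
    - {"dx":-4.2,"dy":-4.2,"dz":-1.1,"wx":-3.04,"wy":4.36,"wz":13.7,"hand":85}
    - {"dx":-4.2,"dy":-4.2,"dz":-1.1,"wx":-3.04,"wy":4.36,"wz":13.7,"hand":85}
    - {"dx":-4.2,"dy":-4.2,"dz":-1.1,"wx":-3.04,"wy":4.36,"wz":13.7,"hand":85}
    - {"dx":-4.2,"dy":-4.2,"dz":-1.1,"wx":-3.04,"wy":4.36,"wz":13.7,"hand":85}
    - {"dx":-10.36,"dy":-13.73,"dz":0.3,"wx":-3.04,"wy":4.36,"wz":13.7,"hand":85}
    - {"dx":-10.36,"dy":-13.73,"dz":0.3,"wx":-3.04,"wy":4.36,"wz":13.7,"hand":85}
    - {"dx":-10.36,"dy":-13.73,"dz":0.3,"wx":-3.04,"wy":4.36,"wz":13.7,"hand":85}
    - {"dx":-10.36,"dy":-13.73,"dz":0.3,"wx":-3.04,"wy":4.36,"wz":13.7,"hand":85}
    - {"dx":-10.36,"dy":-13.73,"dz":0.3,"wx":-3.04,"wy":4.36,"wz":13.7,"hand":85}
    - {"dx":-10.36,"dy":-13.73,"dz":0.3,"wx":-3.04,"wy":4.36,"wz":13.7,"hand":85}
    - {"dx":-10.36,"dy":-13.73,"dz":0.3,"wx":-3.04,"wy":4.36,"wz":13.7,"hand":85}
    - {"dx":-10.36,"dy":-13.73,"dz":0.3,"wx":-3.04,"wy":4.36,"wz":13.7,"hand":85}
    - {"dx":-10.36,"dy":-13.73,"dz":0.3,"wx":-3.04,"wy":4.36,"wz":13.7,"hand":85}
    - {"dx":-10.36,"dy":-13.73,"dz":0.3,"wx":-3.04,"wy":4.36,"wz":13.7,"hand":85}
    - {"dx":-10.36,"dy":-13.73,"dz":0.3,"wx":-3.04,"wy":4.36,"wz":13.7,"hand":85}
    - {"dx":-10.36,"dy":-13.73,"dz":0.3,"wx":-3.04,"wy":4.36,"wz":13.7,"hand":85}
    - {"dx":-10.36,"dy":-13.73,"dz":0.3,"wx":-3.04,"wy":4.36,"wz":13.7,"hand":85}

```text
clock: 2.8
eef_pos: [0.4209, -0.3578, 0.2248]
tool_rot: [0.691, 0.689, 0.153, -0.153]
ft_force: [-0.3, 0.4, -0.3]
grip_width: 0.0849
grasp_force: 0.0
```

```bash
python3 - <<'E'
from m import *
print({k:v for k,v in bot.get_obs().items() if k in("clock","joint_pos","eef_pos","ft_force")})
ims={c:bot.camera(c) for c in("scene","top")}
for c in ims:
    for d in bot.outline_of(c,"beaker")[:5]:
        r=d["region"];col=ims[c][r].mean(0);v,u=np.nonzero(r);print(c,round(d["score"],2),np.round(d["extent"],1),col.round(),u.mean().round(1),v.mean().round(1))
Rt=ori(25); z=Rt.as_matrix()[:,2]; G=np.array([.421,-.300,.0457])
rel(G-.12*z,Rt); rel(G-.05*z,Rt);rel(G,Rt)
E
```

```text
{'clock': 2.8, 'joint_pos': array([-0.8526,  0.6181,  0.451 ,  1.7416,  0.2825,  0.6729]), 'eef_pos': array([ 0.4209, -0.3578,  0.2248]), 'ft_force': array([-0.2977,  0.357 , -0.3285])}
scene 0.69 [141.9 274.9  23.9  33.9] [75. 49. 31.] 142.5 275.7
scene 0.62 [173.  250.7  24.8  28.9] [148. 146. 147.] 171.5 250.7
scene 0.59 [150.9 220.   22.4  26.6] [37. 96. 51.] 153.0 217.6
scene 0.56 [188.1 214.8  24.7  27.7] [ 35. 118. 119.] 186.6 216.2
top 0.91 [390.1 211.2  28.8  24.3] [48. 30. 20.] 391.4 210.4
top 0.86 [315.  239.   17.4  18.2] [30. 94. 93.] 315.8 236.6
top 0.56 [355.6 213.9  24.5  26.4] [116. 113. 113.] 354.3 213.0
d [-0.561  0.002  1.355] w [-0.    -0.001  0.009] rows>= 2.0
d [-0.562  0.002  2.755] w [-0.    -0.001  0.009] rows>= 3.0
d [-0.562  0.002  3.755] w [-0.    -0.001  0.009] rows>= 4.0
```

Emit:
drive_tool:
  rows:
    - {"dx":-0.56,"dz":0.7,"hand":85}
    - {"dx":-0.56,"dz":1.35,"hand":85}
    - {"dx":-0.56,"dz":1.9,"hand":85}
    - {"dx":-0.56,"dz":2.4,"hand":85}
    - {"dx":-0.56,"dz":2.9,"hand":85}
    - {"dx":-0.56,"dz":3.35,"hand":85}
    - {"dx":-0.56,"dz":3.75,"hand":85}
    - {"dx":-0.56,"dz":3.75,"hand":85}
    - {"dx":-0.56,"dz":3.75,"hand":85}

```text
invalid input at $.rows[0]: expected keys dx, dy, dz, wx, wy, wz, hand
```

```bash
python3 - <<'E'
from m import *
a=bot.camera("scene")[190:310,110:230,::-1];b=bot.camera("top")[150:270,300:420,::-1]
cv2.imwrite("pics/g1.png",np.hstack([cv2.resize(x,(400,400),interpolation=cv2.INTER_CUBIC) for x in(a,b)]))
print(bot.get_obs()["eef_pos"],bot.get_obs()["ft_force"])
E
```

```text
[ 0.421  -0.3537  0.2282] [ 0.6893 -0.3492 -0.0306]
```

View pics/g1.png

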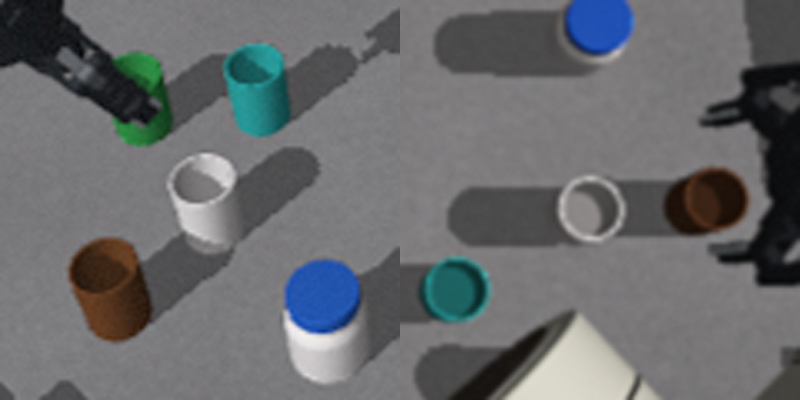

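Emit:
drive_tool:
  rows:
    - {"dx":-0.3,"dy":0,"dz":0.7,"wx":0,"wy":0,"wz":0,"hand":85}
    - {"dx":-0.57,"dy":0,"dz":1.35,"wx":0,"wy":0,"wz":0,"hand":85}
    - {"dx":-0.57,"dy":0,"dz":1.9,"wx":0,"wy":0,"wz":0,"hand":85}
    - {"dx":-0.57,"dy":0,"dz":2.4,"wx":0,"wy":0,"wz":0,"hand":85}
    - {"dx":-0.57,"dy":0,"dz":2.9,"wx":0,"wy":0,"wz":0,"hand":85}
    - {"dx":-0.57,"dy":0,"dz":3.35,"wx":0,"wy":0,"wz":0,"hand":85}
    - {"dx":-0.57,"dy":0,"dz":3.75,"wx":0,"wy":0,"wz":0,"hand":85}
    - {"dx":-0.57,"dy":0,"dz":3.75,"wx":0,"wy":0,"wz":0,"hand":85}
    - {"dx":-0.57,"dy":0,"dz":3.75,"wx":0,"wy":0,"wz":0,"hand":85}
    - {"dx":-0.57,"dy":0,"dz":3.75,"wx":0,"wy":0,"wz":0,"hand":85}

```text
clock: 4.1
eef_pos: [0.4219, -0.3023, 0.0469]
tool_rot: [0.69, 0.691, 0.153, -0.151]
ft_force: [0.6, 0.1, 0.7]
grip_width: 0.085
grasp_force: 0.0
```

```bash
python3 - <<'E'
from m import *
a=bot.camera("scene")[190:310,110:230,::-1];b=bot.camera("top")[150:270,300:420,::-1]
cv2.imwrite("pics/g2.png",np.hstack([cv2.resize(x,(400,400),interpolation=cv2.INTER_CUBIC) for x in(a,b)]))
print(bot.get_obs()["eef_pos"],bot.get_obs()["ft_force"])
E
```

```text
[ 0.4218 -0.3025  0.0466] [0.2371 0.6598 0.6176]
```

View pics/g2.png

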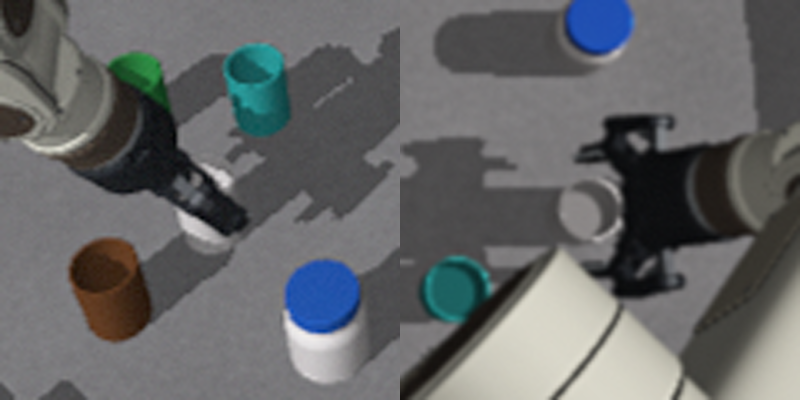

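Emit:
drive_tool:
  rows:
    - {"dx":0.08,"dy":0,"dz":0,"wx":0,"wy":0,"wz":0,"hand":85}
    - {"dx":0.08,"dy":0,"dz":0,"wx":0,"wy":0,"wz":0,"hand":45}
    - {"dx":0.08,"dy":0,"dz":0,"wx":0,"wy":0,"wz":0,"hand":45}
    - {"dx":0.08,"dy":0,"dz":0,"wx":0,"wy":0,"wz":0,"hand":45}
    - {"dx":0.08,"dy":0,"dz":0,"wx":0,"wy":0,"wz":0,"hand":45}
    - {"dx":0.08,"dy":0,"dz":0,"wx":0,"wy":0,"wz":0,"hand":45}
    - {"dx":0.08,"dy":0,"dz":0,"wx":0,"wy":0,"wz":0,"hand":45}

```text
clock: 4.9
eef_pos: [0.4212, -0.298, 0.0474]
tool_rot: [0.69, 0.69, 0.153, -0.153]
ft_force: [0.2, -0.7, 4.9]
grip_width: 0.0517
grasp_force: 62.6
```

```bash
python3 - <<'E'
from m import *
o=bot.get_obs();print(o["eef_pos"],o["grip_width"],o["grasp_force"],o["ft_force"])
im=bot.camera("top");bot.camera("scene")
for d in bot.outline_of("top","beaker")[:5]:
    r=d["region"];v,u=np.nonzero(r);print(d["score"],d["extent"],im[r].mean(0))
b=[.4215,-.306]
# beaker offset -> target
T=np.array([.569,.020]);Rt=R.from_quat(o["tool_rot"]);off=o["eef_pos"][:2]-b
for y,z in((-.306,.06),(-.16,.06),(-.16,.01),(.020,.006),(.02,.0)):
    x=T[0] if y>-.2 else b[0]; rel([x+off[0],y+off[1],o["eef_pos"][2]+z],Rt,o)
E
```

```text
[ 0.4212 -0.298   0.0474] 0.05171842437962713 62.55631923879264 [ 0.1767 -0.7443  4.9311]
0.87 [354.0, 213.3, 22.2, 21.2] [104.466  101.9568 101.3364]
0.67 [315.4, 237.7, 19.6, 18.2] [29.0592 92.0132 91.3783]
d [ 0.507  0.001 -1.088] w [0. 0. 0.] rows>= 2.0
d [3.153 2.951 0.148] w [0. 0. 0.] rows>= 5.0
d [2.731 2.95  1.054] w [0. 0. 0.] rows>= 5.0
d [5.96  2.949 2.647] w [0. 0. 0.] rows>= 8.0
d [5.91  2.949 2.756] w [0. 0. 0.] rows>= 8.0
```

Emit:
drive_tool:
  rows:
    - {"dx":0.25,"dy":0,"dz":-0.55,"wx":0,"wy":0,"wz":0,"hand":45}
    - {"dx":0.51,"dy":0,"dz":-1.09,"wx":0,"wy":0,"wz":0,"hand":45}
    - {"dx":1.2,"dy":0.43,"dz":-0.78,"wx":0,"wy":0,"wz":0,"hand":45}
    - {"dx":1.9,"dy":0.87,"dz":-0.46,"wx":0,"wy":0,"wz":0,"hand":45}
    - {"dx":2.55,"dy":1.3,"dz":-0.14,"wx":0,"wy":0,"wz":0,"hand":45}
    - {"dx":3.2,"dy":1.74,"dz":0.17,"wx":0,"wy":0,"wz":0,"hand":45}
    - {"dx":3.88,"dy":2.17,"dz":0.49,"wx":0,"wy":0,"wz":0,"hand":45}
    - {"dx":3.98,"dy":2.45,"dz":0.9,"wx":0,"wy":0,"wz":0,"hand":45}
    - {"dx":4.08,"dy":2.7,"dz":1.3,"wx":0,"wy":0,"wz":0,"hand":45}
    - {"dx":4.18,"dy":2.95,"dz":1.73,"wx":0,"wy":0,"wz":0,"hand":45}
    - {"dx":4.18,"dy":2.95,"dz":1.73,"wx":0,"wy":0,"wz":0,"hand":45}
    - {"dx":4.18,"dy":2.95,"dz":1.73,"wx":0,"wy":0,"wz":0,"hand":45}

```text
clock: 6.25
eef_pos: [0.5676, -0.0714, 0.0559]
tool_rot: [0.69, 0.691, 0.152, -0.154]
ft_force: [0.5, -0.1, -0.8]
grip_width: 0.0519
grasp_force: 62.7
```

```bash
python3 - <<'E'
from m import *
o=bot.get_obs();print(o["clock"],o["eef_pos"],o["joint_pos"],o["grip_width"],o["grasp_force"],o["ft_force"])
a=bot.camera("scene")[140:260,220:340,::-1];b=bot.camera("top")[100:220,180:300,::-1]
cv2.imwrite("pics/p1.png",np.hstack([cv2.resize(x,(400,400),interpolation=cv2.INTER_CUBIC) for x in(a,b)]))
Rt=R.from_quat(o["tool_rot"]);
rel([.569-.0003,.020+.008,.0534],Rt,o);rel([.569-.0003,.020+.008,.0474],Rt,o)
E
```

```text
6.25 [ 0.5676 -0.0714  0.0559] [-0.3307  0.631   0.0205  1.1132  0.4104  1.2078] 0.05185033746940423 62.73491549050959 [ 0.4959 -0.0921 -0.8142]
d [1.781 0.025 0.886] w [0. 0. 0.] rows>= 2.0
d [1.731 0.025 0.995] w [0. 0. 0.] rows>= 2.0
```

View pics/p1.png

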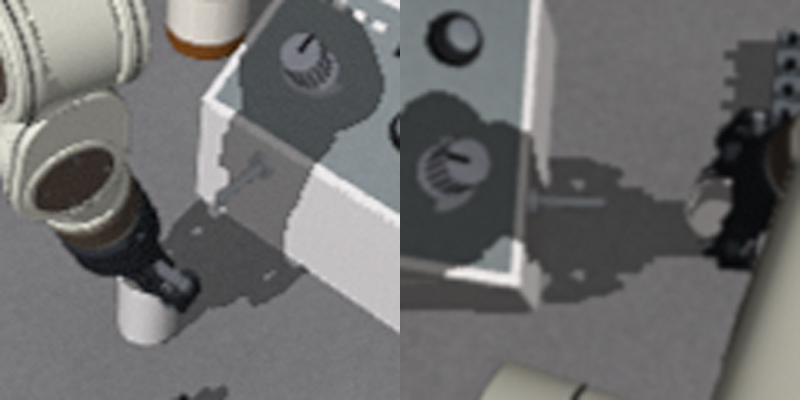

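Emit:
drive_tool:
  rows:
    - {"dx":0.3,"dy":0.02,"dz":0.15,"wx":0,"wy":0,"wz":0,"hand":45}
    - {"dx":0.6,"dy":0.02,"dz":0.3,"wx":0,"wy":0,"wz":0,"hand":45}
    - {"dx":0.9,"dy":0.02,"dz":0.44,"wx":0,"wy":0,"wz":0,"hand":45}
    - {"dx":1.2,"dy":0.02,"dz":0.6,"wx":0,"wy":0,"wz":0,"hand":45}
    - {"dx":1.5,"dy":0.02,"dz":0.74,"wx":0,"wy":0,"wz":0,"hand":45}
    - {"dx":1.78,"dy":0.02,"dz":0.88,"wx":0,"wy":0,"wz":0,"hand":45}
    - {"dx":1.78,"dy":0.02,"dz":0.88,"wx":0,"wy":0,"wz":0,"hand":45}
    - {"dx":1.75,"dy":0.02,"dz":0.95,"wx":0,"wy":0,"wz":0,"hand":45}
    - {"dx":1.73,"dy":0.02,"dz":0.99,"wx":0,"wy":0,"wz":0,"hand":45}
    - {"dx":1.73,"dy":0.02,"dz":0.99,"wx":0,"wy":0,"wz":0,"hand":45}
    - {"dx":1.73,"dy":0.02,"dz":0.99,"wx":0,"wy":0,"wz":0,"hand":45}

```text
clock: 7.45
eef_pos: [0.5695, 0.0268, 0.0484]
tool_rot: [0.691, 0.69, 0.153, -0.153]
ft_force: [0.1, -0.1, -0.7]
grip_width: 0.0513
grasp_force: 62.7
```

```bash
python3 - <<'E'
from m import *
from fit import W
o=bot.get_obs();print(o["clock"],o["eef_pos"],o["grip_width"],o["grasp_force"],o["ft_force"])
cv2.imwrite("pics/p2s.png",bot.camera("scene")[:,:,::-1]);cv2.imwrite("pics/p2t.png",bot.camera("top")[:,:,::-1])
for c in("scene","top"):
    print(c,[(round(d["score"],2),np.round(d["extent"],1)) for d in bot.look_for(c,"beaker")], proj(c,[[.569,.02,.07],[.569,.02,.035],[.569,.02,0]]))
E
```

```text
7.45 [0.5695 0.0268 0.0484] 0.05127600874569037 62.73668818237638 [ 0.1292 -0.0606 -0.6837]
scene [(0.92, array([187.2, 218.2,  22.7,  26.2])), (0.65, array([151.4, 218. ,  23.6,  29.4])), (0.64, array([140.9, 276.1,  26.5,  31.1])), (0.5, array([285.1, 216.4,  16.4,  21.7]))] [[285.4448 205.0571]
 [284.7228 212.8274]
 [284.0309 220.2731]]
top [(0.92, array([389.1, 211.4,  30.3,  16.9])), (0.64, array([344.6, 264.6,  20.3,  18.4])), (0.51, array([318.3, 238.3,  12.2,  17.7])), (0.42, array([238.1, 165.1,  10.2,  19.9]))] [[239.8611 162.2959]
 [240.7428 165.125 ]
 [241.5727 167.7881]]
```

Emit:
drive_tool:
  rows:
    - {"dx":-0.01,"dy":0,"dz":0.02,"wx":0,"wy":0,"wz":0,"hand":45}
    - {"dx":-0.02,"dy":0,"dz":0.04,"wx":0,"wy":0,"wz":0,"hand":45}
    - {"dx":-0.02,"dy":0,"dz":0.04,"wx":0,"wy":0,"wz":0,"hand":45}
    - {"dx":-0.02,"dy":0,"dz":0.04,"wx":0,"wy":0,"wz":0,"hand":45}

```text
clock: 8.05
eef_pos: [0.5698, 0.0273, 0.0474]
tool_rot: [0.69, 0.69, 0.154, -0.153]
ft_force: [-1.7, -2.0, 5.2]
grip_width: 0.0513
grasp_force: 63.2
```

Bench contact. Release and back off.

Emit:
drive_tool:
  rows:
    - {"dx":0,"dy":0,"dz":0,"wx":0,"wy":0,"wz":0,"hand":60}
    - {"dx":0,"dy":0,"dz":0,"wx":0,"wy":0,"wz":0,"hand":75}
    - {"dx":0,"dy":0,"dz":0,"wx":0,"wy":0,"wz":0,"hand":80}
    - {"dx":0,"dy":0,"dz":0,"wx":0,"wy":0,"wz":0,"hand":80}
    - {"dx":0,"dy":0,"dz":-0.3,"wx":0,"wy":0,"wz":0,"hand":80}
    - {"dx":0,"dy":0,"dz":-0.7,"wx":0,"wy":0,"wz":0,"hand":80}
    - {"dx":0,"dy":0,"dz":-1.2,"wx":0,"wy":0,"wz":0,"hand":80}
    - {"dx":0,"dy":0,"dz":-1.8,"wx":0,"wy":0,"wz":0,"hand":80}
    - {"dx":0,"dy":0,"dz":-2.5,"wx":0,"wy":0,"wz":0,"hand":80}
    - {"dx":0,"dy":0,"dz":-3.3,"wx":0,"wy":0,"wz":0,"hand":80}
    - {"dx":0,"dy":0,"dz":-4.2,"wx":0,"wy":0,"wz":0,"hand":80}
    - {"dx":0,"dy":0,"dz":-4.6,"wx":0,"wy":0,"wz":0,"hand":80}
    - {"dx":0,"dy":0,"dz":-4.6,"wx":0,"wy":0,"wz":0,"hand":80}
    - {"dx":0,"dy":0,"dz":-4.6,"wx":0,"wy":0,"wz":0,"hand":80}

```text
clock: 9.45
eef_pos: [0.5694, -0.0698, 0.2544]
tool_rot: [0.69, 0.69, 0.153, -0.153]
ft_force: [0.6, 0.6, 0.2]
grip_width: 0.0804
grasp_force: 0.0
```

```bash
python3 - <<'E'
from m import *
o=bot.get_obs();print(o["clock"],o["eef_pos"],o["joint_pos"],o["ft_force"])
S=bot.camera("scene");T=bot.camera("top")
for c in("scene","top"):
    for t in("beaker","valve_grip"):
        print(c,t,[(round(d["score"],2),np.round(d["extent"],1)) for d in bot.look_for(c,t)])
a=S[150:270,220:340,::-1];b=T[100:220,160:280,::-1]
cv2.imwrite("pics/p3.png",np.hstack([cv2.resize(x,(400,400),interpolation=cv2.INTER_CUBIC) for x in(a,b)]))
# knob pose
h=np.array([np.cos(1.507),np.sin(1.507),0]);n=-h*np.sin(np.radians(35))+[0,0,np.cos(np.radians(35))]
ly=np.array([-h[1],h[0],0]);b0=np.array([.6302,.1969,0])
pan=b0+h*(-.12+.075*np.cos(np.radians(35)))+[0,0,.125+.075*np.sin(np.radians(35))]
grip=pan+.05*ly+.036*n; print("grip",grip,"key panel pt",pan-.06*ly)
Rt=ori(35,1.507)
for d in(.10,.0): rel(grip+n*(d-.008),Rt,o)
E
```

```text
9.45 [ 0.5694 -0.0698  0.2544] [-0.3275  0.4828  0.3141  1.5505  0.4116  1.2125] [0.5619 0.6484 0.2419]
scene beaker [(0.86, array([142.1, 274.8,  23.7,  29.7])), (0.86, array([188.6, 216.6,  21.1,  23.2])), (0.81, array([150.6, 219.7,  21.3,  29.3])), (0.61, array([286.8, 212.6,  18.1,  30.5]))]
scene valve_grip [(0.48, array([309.5, 157.8,  16.7,  15.8])), (0.37, array([285.1, 214.9,  22.1,  24.4]))]
top beaker [(0.76, array([239.6, 166.3,  17.9,  26.6])), (0.57, array([391.7, 211.4,  28.4,  21.9]))]
top valve_grip [(0.5, array([197.4, 151.8,  22.8,  17.7]))]
grip [0.5753 0.121  0.1975] key panel pt [0.6863 0.1346 0.168 ]
d [2.662 0.049 0.833] w [-0.36   2.002  0.632] rows>= 3.0
d [3.007 0.121 2.801] w [-0.36   2.002  0.632] rows>= 5.0
```

View pics/p3.png

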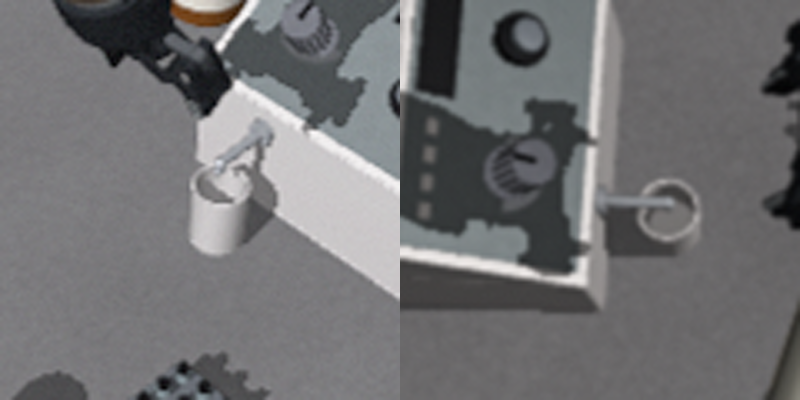

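Emit:
drive_tool:
  rows:
    - {"dx":0.8,"dy":0.02,"dz":0,"wx":-0.12,"wy":0.7,"wz":0.2,"hand":65}
    - {"dx":1.7,"dy":0.04,"dz":0.3,"wx":-0.24,"wy":1.4,"wz":0.4,"hand":65}
    - {"dx":2.66,"dy":0.05,"dz":0.83,"wx":-0.36,"wy":2.0,"wz":0.63,"hand":65}
    - {"dx":2.66,"dy":0.05,"dz":0.83,"wx":-0.36,"wy":2.0,"wz":0.63,"hand":65}
    - {"dx":2.66,"dy":0.05,"dz":0.83,"wx":-0.36,"wy":2.0,"wz":0.63,"hand":65}
    - {"dx":2.75,"dy":0.07,"dz":1.3,"wx":-0.36,"wy":2.0,"wz":0.63,"hand":65}
    - {"dx":2.83,"dy":0.08,"dz":1.8,"wx":-0.36,"wy":2.0,"wz":0.63,"hand":65}
    - {"dx":2.9,"dy":0.1,"dz":2.2,"wx":-0.36,"wy":2.0,"wz":0.63,"hand":65}
    - {"dx":2.95,"dy":0.11,"dz":2.5,"wx":-0.36,"wy":2.0,"wz":0.63,"hand":65}
    - {"dx":3.0,"dy":0.12,"dz":2.76,"wx":-0.36,"wy":2.0,"wz":0.63,"hand":65}
    - {"dx":3.0,"dy":0.12,"dz":2.76,"wx":-0.36,"wy":2.0,"wz":0.63,"hand":65}
    - {"dx":3.0,"dy":0.12,"dz":2.76,"wx":-0.36,"wy":2.0,"wz":0.63,"hand":65}

```text
clock: 10.95
eef_pos: [0.5758, 0.1236, 0.1932]
tool_rot: [0.696, 0.653, 0.219, -0.206]
ft_force: [-1.1, -0.2, 0.6]
grip_width: 0.0646
grasp_force: 0.0
```

```bash
python3 - <<'E'
from m import *
o=bot.get_obs();print(o["clock"],o["eef_pos"],o["joint_pos"],o["ft_force"],o["ft_torque"])
rel([.5753,.121,.1975]+R.from_quat(o["tool_rot"]).as_matrix()[:,2]*.006,ori(35,1.507),o)
E
```

```text
10.95 [0.5758 0.1236 0.1932] [-0.0772  0.4346  0.0104  1.1558  0.6103  1.5547] [-1.1078 -0.1871  0.5578] [-0.5856  0.0263  0.0058]
d [ 0.006 -0.007  0.02 ] w [ 0.001  0.006 -0.002] rows>= 1.0
```

Emit:
drive_tool:
  rows:
    - {"dx":0,"dy":0,"dz":0,"wx":0,"wy":0,"wz":0,"hand":45}
    - {"dx":0,"dy":0,"dz":0,"wx":0,"wy":0,"wz":0,"hand":30}
    - {"dx":0,"dy":0,"dz":0,"wx":0,"wy":0,"wz":0,"hand":30}
    - {"dx":0,"dy":0,"dz":0,"wx":0,"wy":0,"wz":0,"hand":30}
    - {"dx":0,"dy":0,"dz":0,"wx":0,"wy":0,"wz":0,"hand":30}

```text
clock: 11.45
eef_pos: [0.5758, 0.1236, 0.1942]
tool_rot: [0.696, 0.653, 0.22, -0.205]
ft_force: [-3.2, -5.1, 4.9]
grip_width: 0.0347
grasp_force: 59.6
```

```bash
cat > q.py <<'E'
from m import *
o=bot.get_obs();A=R.from_quat(o["tool_rot"]).inv()
print(o["clock"],o["eef_pos"],o["grip_width"],o["grasp_force"],"F tool",A.apply(o["ft_force"]),"M tool",A.apply(o["ft_torque"]),"roll",np.degrees((ori(35,1.507).inv()*R.from_quat(o["tool_rot"])).as_rotvec()),"j",o["joint_pos"])
E
python3 q.py
```

```text
11.45 [0.5758 0.1236 0.1942] 0.034702890673987734 59.5782870054245 F tool [-1.5778 -2.8987 -7.0743] M tool [ 0.5362 -0.7805  0.0095] roll [-0.0901 -0.0416 -0.0208] j [-0.077   0.4326  0.01    1.1556  0.6101  1.5554]
```

Emit:
drive_tool:
  rows:
    - {"dx":0,"dy":0,"dz":0,"wx":0,"wy":0,"wz":1.2,"hand":30}
    - {"dx":0,"dy":0,"dz":0,"wx":0,"wy":0,"wz":2.4,"hand":30}
    - {"dx":0,"dy":0,"dz":0,"wx":0,"wy":0,"wz":3.6,"hand":30}
    - {"dx":0,"dy":0,"dz":0,"wx":0,"wy":0,"wz":4.6,"hand":30}
    - {"dx":0,"dy":0,"dz":0,"wx":0,"wy":0,"wz":4.6,"hand":30}
    - {"dx":0,"dy":0,"dz":0,"wx":0,"wy":0,"wz":4.6,"hand":30}

```text
clock: 12.05
eef_pos: [0.5767, 0.1242, 0.1943]
tool_rot: [0.811, 0.502, 0.176, -0.244]
ft_force: [1.7, -3.7, 6.1]
grip_width: 0.0348
grasp_force: 62.0
```

```bash
python3 q.py
```

```text
12.05 [0.5767 0.1242 0.1943] 0.034779208459674214 61.97636961936951 F tool [ 1.2715  1.5462 -7.0557] M tool [-0.3499 -0.4083 -0.5166] roll [-0.1553  0.0385 22.7597] j [-0.0763  0.4332  0.0107  1.1537  0.611   1.9547]
```

Emit:
drive_tool:
  rows:
    - {"dx":0,"dy":0,"dz":0,"wx":0,"wy":0,"wz":-1.2,"hand":30}
    - {"dx":0,"dy":0,"dz":0,"wx":0,"wy":0,"wz":-2.4,"hand":30}
    - {"dx":0,"dy":0,"dz":0,"wx":0,"wy":0,"wz":-3.6,"hand":30}
    - {"dx":0,"dy":0,"dz":0,"wx":0,"wy":0,"wz":-4.8,"hand":30}
    - {"dx":0,"dy":0,"dz":0,"wx":0,"wy":0,"wz":-6,"hand":30}
    - {"dx":0,"dy":0,"dz":0,"wx":0,"wy":0,"wz":-7.2,"hand":30}
    - {"dx":0,"dy":0,"dz":0,"wx":0,"wy":0,"wz":-8.4,"hand":30}
    - {"dx":0,"dy":0,"dz":0,"wx":0,"wy":0,"wz":-9.6,"hand":30}
    - {"dx":0,"dy":0,"dz":0,"wx":0,"wy":0,"wz":-9.6,"hand":30}
    - {"dx":0,"dy":0,"dz":0,"wx":0,"wy":0,"wz":-9.6,"hand":30}

```text
clock: 13.05
eef_pos: [0.5747, 0.1243, 0.1942]
tool_rot: [0.538, 0.788, 0.259, -0.154]
ft_force: [-3.7, -4.8, 9.4]
grip_width: 0.0346
grasp_force: 62.5
```

```bash
python3 q.py
```

```text
13.05 [0.5747 0.1243 0.1942] 0.03456173945075542 62.52418398857117 F tool [  2.6013  -2.488  -10.5381] M tool [ 1.0806 -0.0023 -0.0317] roll [  0.0363   0.0399 -25.0065] j [-0.0765  0.4325  0.0092  1.1573  0.6113  1.1183]
```

Emit:
drive_tool:
  rows:
    - {"dx":0,"dy":0,"dz":0,"wx":0,"wy":0,"wz":-1.2,"hand":30}
    - {"dx":0,"dy":0,"dz":0,"wx":0,"wy":0,"wz":-2.4,"hand":30}
    - {"dx":0,"dy":0,"dz":0,"wx":0,"wy":0,"wz":-3.6,"hand":30}
    - {"dx":0,"dy":0,"dz":0,"wx":0,"wy":0,"wz":-4.8,"hand":30}
    - {"dx":0,"dy":0,"dz":0,"wx":0,"wy":0,"wz":-6,"hand":30}
    - {"dx":0,"dy":0,"dz":0,"wx":0,"wy":0,"wz":-7.2,"hand":30}
    - {"dx":0,"dy":0,"dz":0,"wx":0,"wy":0,"wz":-8,"hand":30}
    - {"dx":0,"dy":0,"dz":0,"wx":0,"wy":0,"wz":-9,"hand":30}
    - {"dx":0,"dy":0,"dz":0,"wx":0,"wy":0,"wz":-9,"hand":30}
    - {"dx":0,"dy":0,"dz":0,"wx":0,"wy":0,"wz":-9,"hand":30}

```text
clock: 14.05
eef_pos: [0.574, 0.1231, 0.1932]
tool_rot: [0.196, 0.934, 0.297, -0.044]
ft_force: [-7.2, -8.2, 8.4]
grip_width: 0.0346
grasp_force: 62.8
```

```bash
python3 q.py
```

```text
14.05 [0.574  0.1231 0.1932] 0.03461238065556312 62.752357721328735 F tool [  5.5176  -4.4393 -11.7735] M tool [1.3778 0.5769 0.1704] roll [  0.1583  -0.0328 -69.8512] j [-0.0777  0.4327  0.008   1.1581  0.6088  0.3334]
```

Emit:
drive_tool:
  rows:
    - {"dx":0,"dy":0,"dz":0,"wx":0,"wy":0,"wz":-1,"hand":30}
    - {"dx":0,"dy":0,"dz":0,"wx":0,"wy":0,"wz":-2,"hand":30}
    - {"dx":0,"dy":0,"dz":0,"wx":0,"wy":0,"wz":-3,"hand":30}
    - {"dx":0,"dy":0,"dz":0,"wx":0,"wy":0,"wz":-3,"hand":30}

```text
clock: 14.45
eef_pos: [0.5741, 0.1228, 0.1927]
tool_rot: [0.072, 0.951, 0.299, -0.005]
ft_force: [-5.2, -8.6, 6.5]
grip_width: 0.0348
grasp_force: 63.2
```

```bash
python3 q.py
```

```text
14.45 [0.5741 0.1228 0.1927] 0.03480056412199854 63.246424198150635 F tool [  4.2952  -3.9977 -10.4316] M tool [ 1.4611  0.8057 -0.0782] roll [  0.2174  -0.0523 -84.9454] j [-0.0777  0.4334  0.0079  1.1575  0.6078  0.0699]
```

Emit:
drive_tool:
  rows:
    - {"dx":0,"dy":0,"dz":0,"wx":0,"wy":0,"wz":-1,"hand":30}
    - {"dx":0,"dy":0,"dz":0,"wx":0,"wy":0,"wz":-2,"hand":30}

```text
clock: 14.65
eef_pos: [0.5733, 0.1227, 0.1924]
tool_rot: [-0.011, 0.954, 0.299, 0.021]
ft_force: [7.2, -6.0, 1.2]
grip_width: 0.0344
grasp_force: 63.2
```

```bash
python3 q.py
```

```text
14.65 [0.5733 0.1227 0.1924] 0.0343674045630328 63.23268413543701 F tool [-7.1754 -4.4308 -4.1672] M tool [ 1.4065 -1.9851  0.3445] roll [  0.2982   0.0348 -94.8795] j [-0.0781  0.4333  0.0071  1.1588  0.6077 -0.105 ]
```

Emit:
drive_tool:
  rows:
    - {"dx":0,"dy":0,"dz":0,"wx":0,"wy":0,"wz":-1,"hand":30}
    - {"dx":0,"dy":0,"dz":0,"wx":0,"wy":0,"wz":-2,"hand":30}

```text
clock: 14.85
eef_pos: [0.5734, 0.1225, 0.192]
tool_rot: [-0.094, 0.95, 0.295, 0.047]
ft_force: [-3.6, -7.8, 0.4]
grip_width: 0.0345
grasp_force: 63.5
```

```bash
python3 q.py
```

```text
14.85 [0.5734 0.1225 0.192 ] 0.03452387416743993 63.45365881919861 F tool [ 4.6356 -5.3141 -4.8579] M tool [1.5428 1.2822 0.8556] roll [   0.3309    0.0323 -104.8813] j [-0.0781  0.4336  0.007   1.1582  0.6071 -0.2796]
```

Emit:
drive_tool:
  rows:
    - {"dx":0,"dy":0,"dz":0,"wx":0,"wy":0,"wz":0,"hand":50}
    - {"dx":0,"dy":0,"dz":0,"wx":0,"wy":0,"wz":0,"hand":65}
    - {"dx":0,"dy":0,"dz":0,"wx":0,"wy":0,"wz":0,"hand":65}
    - {"dx":0,"dy":0,"dz":-0.3,"wx":0,"wy":0,"wz":0,"hand":65}
    - {"dx":0,"dy":0,"dz":-0.8,"wx":0,"wy":0,"wz":0,"hand":65}
    - {"dx":0,"dy":0,"dz":-1.4,"wx":0,"wy":0,"wz":0,"hand":65}
    - {"dx":0,"dy":0,"dz":-2.2,"wx":0,"wy":0,"wz":0,"hand":30}
    - {"dx":0,"dy":0,"dz":-3.0,"wx":0,"wy":0,"wz":0,"hand":0}
    - {"dx":0,"dy":0,"dz":-3.0,"wx":0,"wy":0,"wz":0,"hand":0}
    - {"dx":0,"dy":0,"dz":-3.0,"wx":0,"wy":0,"wz":0,"hand":0}

```text
clock: 15.85
eef_pos: [0.5706, 0.0383, 0.3165]
tool_rot: [-0.094, 0.949, 0.296, 0.05]
ft_force: [-0.5, -0.1, -0.0]
grip_width: 0.007
grasp_force: 0.0
```

```bash
python3 - <<'E'
from m import *
h=np.array([np.cos(1.507),np.sin(1.507),0]);a=np.radians(35);n=-h*np.sin(a)+[0,0,np.cos(a)];up=h*np.cos(a)+[0,0,np.sin(a)]
left=np.cross(n,up) # anticlockwise from up
E0=np.array([.5746,.1118,.2106])
def ang(c,im,cen):
    q=proj(c,E0)[0]; off=np.array(cen)-q
    res=[]
    g=cv2.cvtColor(im,cv2.COLOR_RGB2GRAY).astype(np.float32)
    th=np.radians(np.arange(0,360,15));v=[]
    for t in th:
        P=[E0+r*(np.cos(t)*up+np.sin(t)*left) for r in(.005,.008,.011,.014)]
        uv=(proj(c,P)+off).astype(np.float32); v.append(cv2.remap(g,uv[:,:1],uv[:,1:],cv2.INTER_LINEAR).mean())
    return np.round(v).astype(int)
o=bot.get_obs();print(o["clock"],o["eef_pos"],o["joint_pos"])
for c,c0 in(("scene",((123+.5)/2.667-.5+265,(146+.5)/2.667-.5+100)),("top",((252+.5)/2.667-.5+105,(220+.5)/2.667-.5+65))):
    print(c,c0,"\n0 ",ang(c,cv2.imread(f"pics/{c}0.png")[:,:,::-1].copy(),c0),"\n1 ",ang(c,bot.camera(c),c0))
    for t in("valve_grip","beaker","purge_key_top"):print(t,[(round(d["score"],2),np.round(d["extent"],1)) for d in bot.look_for(c,t)])
E
```

```text
15.85 [0.5706 0.0383 0.3165] [-0.2267  0.4076  0.2935  1.5676  0.6016 -0.4595]
scene (310.80671166104236, 154.43063367079117) 
0  [107  84 137 178 196 203 203 197 203 205 206 212 216 222 224 226 225 224
 221 208 203 197 205 176] 
1  [127 128 127 126 155 176 103  78 134 165 189 211 223 227 222 213 195 173
 136 123 118 115 121 129]
valve_grip [(0.45, array([311.4, 160.2,  15.5,  16.1]))]
beaker [(0.83, array([143.1, 274.8,  26.7,  32.5])), (0.78, array([185.6, 218.1,  21.9,  23.2])), (0.7, array([149.3, 219.6,  23.5,  27.8])), (0.68, array([286.4, 213.1,  17.3,  27.7]))]
purge_key_top [(0.74, array([313.4, 157.4,  22.2,  14. ]))]
top (199.1756655418073, 147.17716535433073) 
0  [ 96 127 190 214 225 231 231 227 223 221 221 223 225 225 226 227 227 226
 223 220 220 213 204 156] 
1  [ 96  96  96 107 138 122  60  89 144 178 189 196 203 210 206 198 182 163
 131  99  93  94  93  94]
valve_grip [(0.85, array([196.3, 149.5,  20.6,  18.6]))]
beaker [(0.94, array([344.2, 262.4,  21.1,  21.4])), (0.71, array([242.2, 167.1,  15.3,  25.7])), (0.7, array([390.6, 212.5,  26.8,  22. ])), (0.37, array([196.8, 150.6,  23.7,  16.2])), (0.16, array([175.3, 134.4, 132.8, 114.3]))]
purge_key_top []
```

```bash
cat > k.py <<'E'
from m import *
h=np.array([np.cos(1.507),np.sin(1.507),0]);a=np.radians(35);n=-h*np.sin(a)+[0,0,np.cos(a)]
K=np.array([.6863,.1346,.168]);o=bot.get_obs()
for H in(.08,.04,.029,.022): print(H,end=" ");rel(K+H*n,ori(35,1.507,-104.9),o)
E
python3 k.py
```

```text
0.08 d [-2.132 -0.582  1.987] w [ 0.007 -0.02   0.024] rows>= 3.0
0.04 d [-2.133 -0.582  2.787] w [ 0.007 -0.02   0.024] rows>= 4.0
0.029 d [-2.133 -0.583  3.007] w [ 0.007 -0.02   0.024] rows>= 4.0
0.022 d [-2.134 -0.583  3.147] w [ 0.007 -0.02   0.024] rows>= 4.0
```

Emit:
drive_tool:
  rows:
    - {"dx":-0.7,"dy":-0.2,"dz":0,"wx":0,"wy":0,"wz":0,"hand":0}
    - {"dx":-1.4,"dy":-0.4,"dz":0.3,"wx":0,"wy":0,"wz":0,"hand":0}
    - {"dx":-2.13,"dy":-0.58,"dz":0.9,"wx":0,"wy":0,"wz":0,"hand":0}
    - {"dx":-2.13,"dy":-0.58,"dz":1.5,"wx":0,"wy":0,"wz":0,"hand":0}
    - {"dx":-2.13,"dy":-0.58,"dz":2.0,"wx":0,"wy":0,"wz":0,"hand":0}
    - {"dx":-2.13,"dy":-0.58,"dz":2.0,"wx":0,"wy":0,"wz":0,"hand":0}
    - {"dx":-2.13,"dy":-0.58,"dz":2.0,"wx":0,"wy":0,"wz":0,"hand":0}

```text
clock: 16.95
eef_pos: [0.6834, 0.0889, 0.2339]
tool_rot: [-0.095, 0.949, 0.297, 0.048]
ft_force: [-0.3, 0.1, 0.5]
grip_width: 0.0002
grasp_force: 0.0
```

```bash
python3 k.py; python3 q.py
```

```text
0.08 d [ 0.002 -0.004  0.005] w [ 0.005 -0.018  0.027] rows>= 1.0
0.04 d [ 0.    -0.005  0.805] w [ 0.005 -0.018  0.027] rows>= 1.0
0.029 d [-0.    -0.005  1.025] w [ 0.005 -0.018  0.027] rows>= 2.0
0.022 d [-0.    -0.005  1.165] w [ 0.005 -0.018  0.027] rows>= 2.0
16.95 [0.6834 0.0889 0.2339] 0.0001572051113881518 0.0 F tool [ 0.1924  0.4096 -0.3237] M tool [ 0.5605  0.1019 -0.0021] roll [   0.0643    0.087  -105.0328] j [-0.1162  0.6411  0.4634  1.4318  0.6098 -0.3275]
```

Emit:
drive_tool:
  rows:
    - {"dx":0,"dy":0,"dz":0.5,"wx":0,"wy":0,"wz":0,"hand":0}
    - {"dx":0,"dy":0,"dz":0.8,"wx":0,"wy":0,"wz":0,"hand":0}
    - {"dx":0,"dy":0,"dz":0.95,"wx":0,"wy":0,"wz":0,"hand":0}
    - {"dx":0,"dy":0,"dz":1.03,"wx":0,"wy":0,"wz":0,"hand":0}
    - {"dx":0,"dy":0,"dz":1.08,"wx":0,"wy":0,"wz":0,"hand":0}
    - {"dx":0,"dy":0,"dz":1.08,"wx":0,"wy":0,"wz":0,"hand":0}
    - {"dx":0,"dy":0,"dz":1.08,"wx":0,"wy":0,"wz":0,"hand":0}

```text
clock: 17.65
eef_pos: [0.6861, 0.1188, 0.1912]
tool_rot: [-0.094, 0.949, 0.297, 0.05]
ft_force: [-3.8, -3.5, 5.8]
grip_width: 0.0001
grasp_force: 3.7
```

```bash
python3 q.py
```

```text
17.65 [0.6861 0.1188 0.1912] 0.00011391301705640226 3.6565394737408496 F tool [ 3.3762  1.1478 -6.934 ] M tool [0.2102 0.9381 0.0534] roll [  -0.0716   -0.0777 -105.0421] j [-0.0719  0.6507  0.3692  1.2931  0.611  -0.2714]
```

Emit:
drive_tool:
  rows:
    - {"dx":0,"dy":0,"dz":0.02,"wx":0,"wy":0,"wz":0,"hand":0}
    - {"dx":0,"dy":0,"dz":0.04,"wx":0,"wy":0,"wz":0,"hand":0}
    - {"dx":0,"dy":0,"dz":0.04,"wx":0,"wy":0,"wz":0,"hand":0}

```text
clock: 17.95
eef_pos: [0.6861, 0.1189, 0.191]
tool_rot: [-0.094, 0.949, 0.296, 0.05]
ft_force: [-7.7, -9.8, 12.2]
grip_width: -0.0001
grasp_force: 7.4
```

```bash
python3 q.py
```

```text
17.95 [0.6861 0.1189 0.191 ] -0.00012393307332127443 7.377994819544256 F tool [  7.1015   0.4348 -15.914 ] M tool [ 0.2615  1.594  -0.0193] roll [  -0.0994   -0.1768 -105.0051] j [-0.0716  0.6495  0.3669  1.29    0.6104 -0.2693]
```

Emit:
drive_tool:
  rows:
    - {"dx":0,"dy":0,"dz":-0.06,"wx":0,"wy":0,"wz":0,"hand":0}
    - {"dx":0,"dy":0,"dz":-0.06,"wx":0,"wy":0,"wz":0,"hand":0}
    - {"dx":0,"dy":0,"dz":-0.06,"wx":0,"wy":0,"wz":0,"hand":0}

```text
clock: 18.25
eef_pos: [0.6862, 0.1188, 0.1911]
tool_rot: [-0.095, 0.949, 0.297, 0.049]
ft_force: [-2.7, -4.0, 6.6]
grip_width: -0.0
grasp_force: 4.0
```

```bash
python3 q.py
```

```text
18.25 [0.6862 0.1188 0.1911] -2.8437579004913146e-05 4.017355875112116 F tool [ 2.2709  0.9579 -7.7695] M tool [ 0.1828  0.511  -0.0522] roll [  -0.0656   -0.044  -105.0654] j [-0.0721  0.6514  0.3702  1.294   0.6112 -0.2722]
```

Emit:
drive_tool:
  rows:
    - {"dx":0,"dy":0,"dz":-0.04,"wx":0,"wy":0,"wz":0,"hand":0}
    - {"dx":0,"dy":0,"dz":-0.04,"wx":0,"wy":0,"wz":0,"hand":0}
    - {"dx":0,"dy":0,"dz":-0.04,"wx":0,"wy":0,"wz":0,"hand":0}

```text
clock: 18.55
eef_pos: [0.6861, 0.118, 0.1922]
tool_rot: [-0.095, 0.949, 0.297, 0.049]
ft_force: [0.2, -1.2, 4.3]
grip_width: 0.0003
grasp_force: 2.0
```

```bash
python3 q.py
```

```text
18.55 [0.6861 0.118  0.1922] 0.000261830398751574 2.024462838248837 F tool [-0.6635  1.3678 -4.1438] M tool [ 0.2673 -0.0206  0.0191] roll [  -0.0368   -0.0147 -105.0814] j [-0.0732  0.6515  0.3733  1.2986  0.6111 -0.2743]
```

Emit:
drive_tool:
  rows:
    - {"dx":0,"dy":0,"dz":-0.06,"wx":0,"wy":0,"wz":0,"hand":0}
    - {"dx":0,"dy":0,"dz":-0.06,"wx":0,"wy":0,"wz":0,"hand":0}
    - {"dx":0,"dy":0,"dz":-0.06,"wx":0,"wy":0,"wz":0,"hand":0}

```text
clock: 18.85
eef_pos: [0.6856, 0.1161, 0.1944]
tool_rot: [-0.095, 0.949, 0.297, 0.049]
ft_force: [1.1, -1.5, 2.7]
grip_width: 0.0001
grasp_force: 1.2
```

```bash
python3 q.py
```

```text
18.85 [0.6856 0.1161 0.1944] 6.638701866009226e-05 1.1996641661971807 F tool [-1.241   0.0505 -2.9816] M tool [ 0.3457 -0.1721  0.0023] roll [   0.0155    0.0042 -105.042 ] j [-0.0759  0.6506  0.3776  1.3065  0.6107 -0.2774]
```

Emit:
drive_tool:
  rows:
    - {"dx":0,"dy":0,"dz":-0.2,"wx":0,"wy":0,"wz":0,"hand":0}
    - {"dx":0,"dy":0,"dz":-0.6,"wx":0,"wy":0,"wz":0,"hand":0}
    - {"dx":0,"dy":0,"dz":-1.2,"wx":0,"wy":0,"wz":0,"hand":0}
    - {"dx":0,"dy":0,"dz":-2.0,"wx":0,"wy":0,"wz":0,"hand":0}
    - {"dx":0,"dy":0,"dz":-2.2,"wx":0,"wy":0,"wz":0,"hand":0}
    - {"dx":0,"dy":0,"dz":-2.2,"wx":0,"wy":0,"wz":0,"hand":0}
    - {"dx":0,"dy":0,"dz":-2.2,"wx":0,"wy":0,"wz":0,"hand":0}

```text
clock: 19.55
eef_pos: [0.6811, 0.0532, 0.2832]
tool_rot: [-0.094, 0.949, 0.297, 0.048]
ft_force: [0.0, 0.2, -0.4]
grip_width: 0.0003
grasp_force: 0.0
```

```bash
python3 q.py; python3 - <<'E'
from m import *
for c in("scene","top"):
    bot.camera(c)
    for t in("beaker","jar","vial_rack","amber_bottle"):print(c,t,[(round(d["score"],2),np.round(d["extent"],1)) for d in bot.look_for(c,t)])
print(bot.job_done())
E
```

```text
19.55 [0.6811 0.0532 0.2832] 0.00032725508700303784 0.0 F tool [ 0.0007 -0.0689  0.4499] M tool [0.5359 0.1216 0.0235] roll [   0.1003    0.0996 -104.9588] j [-0.1686  0.646   0.5984  1.5988  0.6065 -0.3902]
scene beaker [(0.92, array([151.3, 219.9,  22.6,  26. ])), (0.82, array([142. , 274.5,  22.2,  31.8])), (0.82, array([186.6, 217.6,  20.1,  24.1])), (0.76, array([286.1, 213.2,  17.1,  26.5]))]
scene jar [(0.74, array([206.6, 285.5,  25.6,  38.3]))]
scene vial_rack [(0.56, array([277.9, 280.8,  46.6,  44.2]))]
scene amber_bottle [(0.75, array([281.6, 137.6,  27.6,  41.3]))]
top beaker [(0.91, array([388.4, 211.1,  28.9,  21.7])), (0.89, array([344. , 262.8,  20.7,  21.9])), (0.67, array([320.1, 235.8,  13.9,  15.7]))]
top jar [(0.81, array([353.8, 159.6,  25.6,  31.9]))]
top vial_rack []
top amber_bottle [(0.77, array([137.7, 242.2,  29.4,  31.6])), (0.43, array([195.4, 150.8,  24.7,  17.5]))]
the job is handed in; nothing more can be done
None
```

The job is handed in, with no verdict returned: the beaker stands under the spout (within about 3 mm by my measurement), the valve turned anticlockwise to its open stop, and the purge key was then pressed fully in and released; the jar, bottle and rack show no displacement in the final pictures (the rack was seen only in the scene view).

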